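# Spoilt tweezers into the sprung sharps bin

### The job

Throw the spoilt tweezers away in the grey sharps bin: lift its sprung flap by the bar until it stands open by itself, put the tweezers in, then take the flap by its bar again and ease it down, keeping hold until it is fully shut. The flap must never snap shut, and the jar, the brass cube and the marker stay where they are.

Things in the scene. Friction and masses are not known exactly. Their poses are not given: they have to be found in the camera images.
- bin: Grey sheet-steel bin, fixed to the worktop, 125 (x) x 220 (y) x 90 mm high, open on top under the flap, walls 4 mm, floor about 5 mm, inside 117 x 212 mm. Origin at the centre of its underside; its x axis points from the front (where the bar is) to the back wall with the hinge, y along its length, z up.
- bin_hinge (a point): Middle of the flap's hinge line, at the top of the bin's back wall: 62.5 mm along the bin's +x from its centre, 91 mm above the worktop. The hinge line runs along the bin's y. A microscope stands behind the bin to its left (about x over 0.6 m, y 0.15 to 0.45 m) and its head hangs there: from the open flap, draw back toward the robot before going left.
- flap_bar (a point): Centre of the round grab bar on the flap: 10 mm thick, parallel to the bin's y, 100 mm between the bent ends that join it to the flap. It moves with the flap. Shut, it lies 150 mm from the hinge line toward the bin's front (-x) and 30 mm above it, over the edge of the 3 mm flap plate (128 x 224 mm). Its arc round the hinge line has 153 mm radius; being round, it can turn between finger pads.
- flap (a joint): Flap angle in rad: 0 = shut (starts so), grows as the bar is lifted and swung back; stop at 1.6 (plate upright, bar 150 mm above and 34 mm behind the hinge line). Spring and weight (0.3 to 0.45 kg) pull it shut, up to 4.5 N at the bar near shut; let go below about 1.25 it snaps shut, above 1.35 the spring holds it open at the stop. Closing faster than 2.5 rad/s is snapping.
- tweezers_mid (a point): Middle of the plain steel tweezers, lying flat on the worktop: 167 mm long along its y axis, 16 mm wide (x) and 8 mm high; the point is at half its length, 4 mm above the worktop. 30 g; the two legs are one rigid piece. They can be gripped across the 16 mm at the middle.
- jar: Bystander: small glass jar with black lid, 48 mm across, 63 mm high; origin under its centre.
- doming_block: Bystander: plain brass cube with round hollows, 42 mm each way, 0.55 kg; origin under its centre.
- marker: Bystander: marker pen, 128 mm long along its y, 11 mm thick; origin under its centre.

How it is judged:
By the outcome, as a careful person would: the job done as asked, in the order asked, and still so for the second after the job is handed in, with the robot touching nothing.
It also fails if it takes over 72 s, if anything falls off the work surface, if the arm or the gripper's body presses on something with over 40 N, if the wrist force passes 120 N, or if a joint passes its speed limit or range.

### The arm

A 6-joint arm with a two-finger parallel gripper is mounted at the origin on a cart in front of the work surface, level with it; the furniture and walls round the work are solid. World frame = base frame: x ahead of the robot, y to its left, z up, the work surface at z = 0. Lengths are in m, angles in rad, forces in N, time in s.
With the tool pointing down it reaches from about 0.325 to 1 m from the base axis. Payload 5.1 kg.
Tool frame: the origin (TCP) lies between the finger pads; the fingertips stand 8 mm ahead of it and the grasp point (between the pads) lies 11 mm behind it; z points along the fingers, y is the direction in which the jaws open and shut (so a half turn about z gives the same grasp; the last joint's range is limited). The gripper opens to 85 mm and grips with 20 to 120 N. Pads are 22 mm wide; open, the fingers measure 114 mm over their backs; the gripper's body (76 mm by 85 mm) begins 54 mm behind the grasp point. The pads swing forward as they close: fully open they stand 13 mm farther back than shut.
Start: joints at [-1.28, 0.124, 1.65, -0, 1.367, -0.083], TCP at [0.237, -0.605, 0.239] pointing down, gripper open.
Joint ranges: [-2.61, 2.61], [-1.02, 2.33], [0.03, 2.71], [-1.35, 4.49], [0.32, 2.68], [-2.91, 2.91]. Speed limits (rad/s): [2.57, 2.57, 3.14, 3.14, 3.14, 3.14].

### API

Orientations are given as a unit quaternion [w, x, y, z].
In Python, from station import sense, get_image, camera_model, job_done gives the robot as it stands. The module is installed in compiled form; this text tells all that it offers.
- The arm moves only by the shell command python3 -m crank 'ROWS' [FORCE]. ROWS is JSON, a list that holds one entry, the list of rows, each a list of 5 numbers: the shift along the tool's x, y, z in cm, then the turn about the tool's z in degrees, then the opening, from -1 (shut) to 1 (fully open), so that 0 is half open. In form: [[[x, y, z, turn, hand], ...]]. A call has 1 to 8 rows; each row shifts and turns the commanded pose from where the row before left it, along the tool's axes as they then stand; what a row does not reach is not made up. A row lasts 1/8 s, in which the tool goes at most 62.5 mm and 10.7 degrees, less where a joint would pass 70% of its speed; a pose out of reach is approached as far as the arm can. A call is refused whole if a number of a shift passes 6.25 or a number of a turn 10.7, either way. A call with a gripper value outside its range is refused whole. The fingers move at their own pace and stop on an object; FORCE is the grip in N (left out, the last holds). Time passes only in rows, so rows that do not move let the fingers close. It gives the time, the measured TCP pose, the force and the opening at its end, in the units of the state.
- sense(): the state, without advancing time (a new reading comes with each control period).
- get_image(name): name is "side" or "top"; returns the picture (480x640x3 uint8, blue, green, red); there is no depth.
- camera_model(name): a dict with "mtx" (3x3 intrinsics, pixels), "R" (3x3) and "t" (3): a world point X has camera coordinates R X + t. Camera axes: x right, y down, z forward; pixel columns grow to the right and rows downward; lengths in m; the calibration is good to about 2 mm. A picture is of the moment at which its call begins. camera_model takes no time and is no camera call.
- job_done(): hands the job in, once; it reports no verdict.
The state is a dict: "clock": time; "joint_pos": joint angles; "qvel": joint speeds; "joint_efforts": joint torques, N m; "tool_pos": TCP position; "eef_rot": TCP orientation; "wrist_force": force on the tool from outside, world axes, zero at the start; "ft_torque": the same for the moment, N m; "grip_width": opening from 0.0 (shut) to 1.0 (fully open).
Only numpy, scipy, OpenCV 4.12 (cv2) and the standard library are available. Lean on these libraries where they do the work, as an engineer would, in place of code of your own. Each camera call takes 0.05 s, during which the arm holds its last target. There are 200 camera calls.

## Working session

There is one attempt and no reset: what is moved stays moved. The work goes in short steps, Python scripts to look and compute and a shell command to move; the robot and the scene stay as the last step left them, time stands still between calls to the robot, and variables do not carry over. Pictures are saved under pics/ and viewed, about 8 in all and at most 12, crops included, and the job is handed in when it is done.

```bash
mkdir -p pics; python3 - <<'E'
from station import *
import cv2
print(sense())
for n in("side","top"):
    cv2.imwrite(f"pics/{n}0.png",get_image(n)); m=camera_model(n); print(n,m)
E
```

```text
{'clock': 0.0, 'joint_pos': array([-1.27959444e+00,  1.24504293e-01,  1.65163803e+00, -2.68480102e-05,
        1.36752957e+00, -8.26224188e-02]), 'qvel': array([ 0.00061082,  0.00030596, -0.00231121,  0.00083906,  0.00027091,
       -0.00029404]), 'joint_efforts': array([-8.69604773e-04, -4.23615825e+01, -3.65454125e+01, -2.32019402e-04,
        6.86468833e-03, -1.10824467e-05]), 'tool_pos': array([ 0.23714951, -0.60456352,  0.23807481]), 'eef_rot': array([-1.03260057e-03,  9.82581683e-01,  1.85828296e-01, -1.21298388e-04]), 'wrist_force': array([0.10216163, 0.83346892, 0.49107738]), 'ft_torque': array([0.04950947, 0.03467768, 0.02893979]), 'grip_width': 0.9993878320737513}
side {'mtx': array([[445.13784812,   0.        , 319.63963899],
       [  0.        , 445.13784812, 231.31059668],
       [  0.        ,   0.        ,   1.        ]]), 'R': array([[-0.81931292, -0.57295446,  0.02120206],
       [-0.32357525,  0.43154555, -0.84206145],
       [ 0.47331321, -0.69677229, -0.53896473]]), 't': array([0.46506231, 0.1903374 , 0.9073529 ])}
top {'mtx': array([[583.74087414,   0.        , 318.85385626],
       [  0.        , 583.74087414, 243.42741897],
       [  0.        ,   0.        ,   1.        ]]), 'R': array([[ 0.0429521 , -0.99907607,  0.0014573 ],
       [-0.97413213, -0.04220354, -0.22200328],
       [ 0.22185967,  0.0081159 , -0.97504483]]), 't': array([0.07966788, 0.49376475, 1.18107005])}
```

View pics/top0.png

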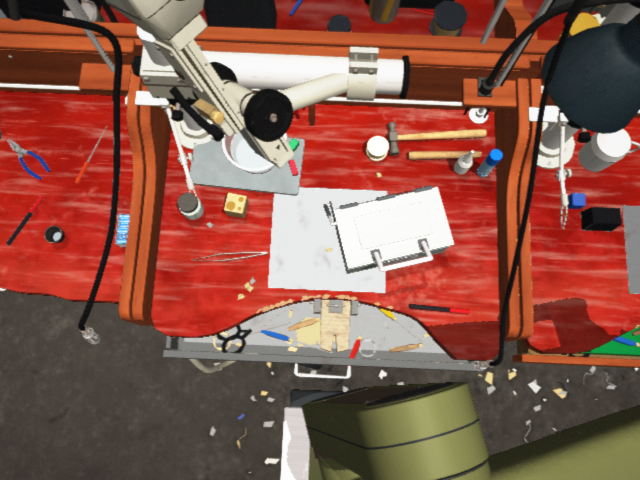

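View pics/side0.png

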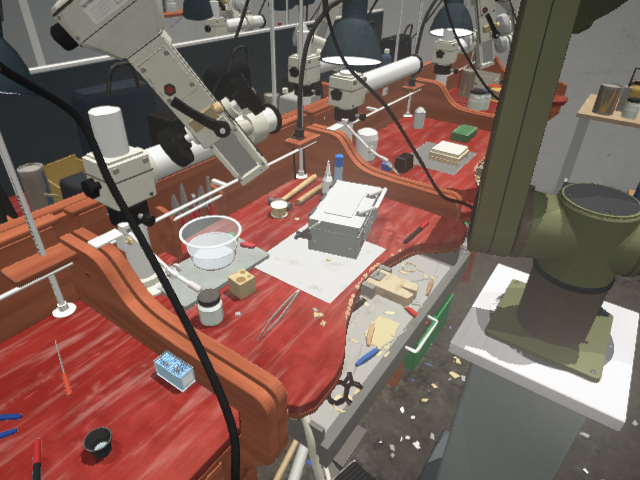

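Top view: bin flap around (392,230), its bar near (405,262), tweezers from (192,260) to (267,254), jar (190,206), cube (235,204), marker about (440,309). In the side view the bin is at (345,220). I'll take zooms to measure.

```bash
python3 - <<'E'
import cv2,numpy as np
a=cv2.imread("pics/top0.png")
b=cv2.resize(a[175:285,320:470],None,fx=5,fy=5,interpolation=cv2.INTER_CUBIC)
cv2.imwrite("pics/c1.png",b)
c=cv2.resize(a[190:280,170:290],None,fx=6,fy=6,interpolation=cv2.INTER_CUBIC)
cv2.imwrite("pics/c2.png",c)
E
```

```text
(no output)
```

View pics/c1.png

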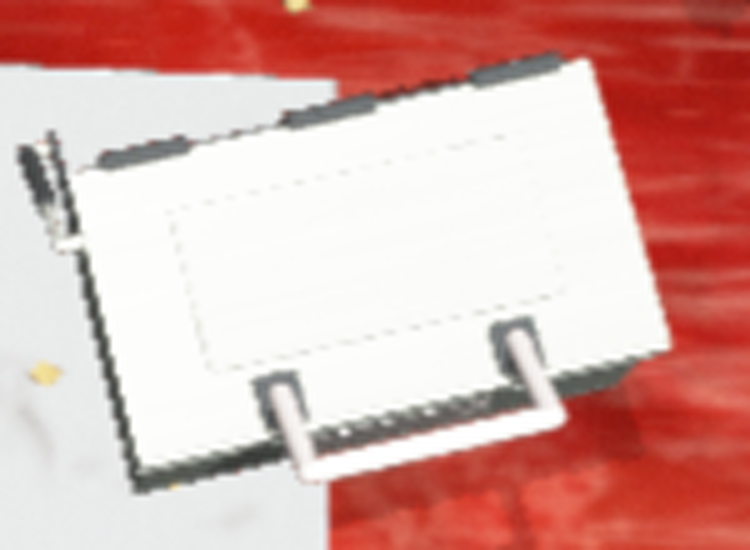

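View pics/c2.png

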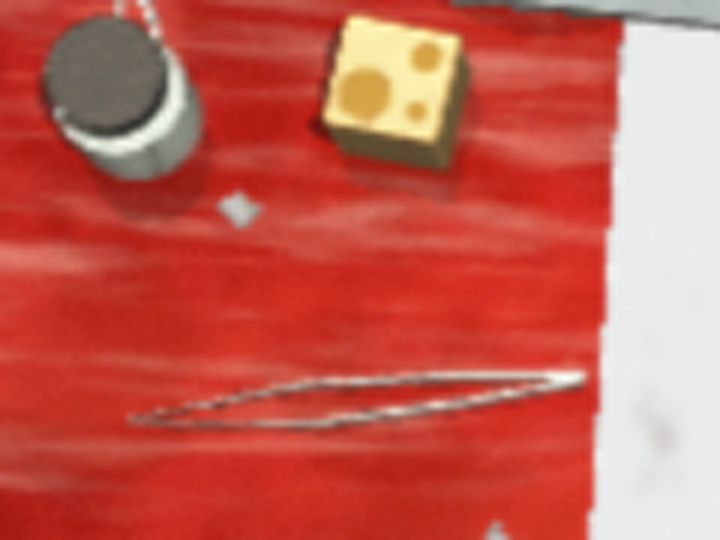

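Crop 1 shows plate corners at (78,172), (592,60), (670,348), (135,468) and bar ends at (312,468), (560,412). Crop 2 shows the tweezers' tips at (130,420) and (585,378), widest near x≈320. The jar and cube are more than 80 px (crop) above the tweezers.

```bash
cat > h.py <<'E'
import numpy as np, cv2
from station import *
from scipy.spatial.transform import Rotation as Ro
def ray(n,uv,z):
    m=camera_model(n); c=-m["R"].T@m["t"]
    d=m["R"].T@np.linalg.inv(m["mtx"])@[uv[0],uv[1],1]
    return c+d*(z-c[2])/d[2]
def proj(n,X):
    m=camera_model(n); p=m["mtx"]@(m["R"]@np.asarray(X)+m["t"]); return p[:2]/p[2]
def st():
    s=sense(); q=s["eef_rot"]; return s,np.asarray(s["tool_pos"]),Ro.from_quat([q[1],q[2],q[3],q[0]]).as_matrix()
E
python3 - <<'E'
from h import *
np.set_printoptions(precision=4,suppress=True)
f=lambda u,v,s,o:(( u+.5)/s-.5+o[0],(v+.5)/s-.5+o[1])
P=[ray("top",f(*p,5,(320,175)),.094) for p in[(78,172),(592,60),(670,348),(135,468)]]
B=[ray("top",f(*p,5,(320,175)),.121) for p in[(312,468),(560,412)]]
T=[ray("top",f(*p,6,(170,190)),.004) for p in[(130,420),(585,378),(322,404)]]
J=[ray("top",f(*p,6,(170,190)),z) for p,z in[((106,76),.063),((393,78),.042)]]
M=[ray("top",p,.005) for p in[(410,307),(468,311)]]
for n,v in zip("PBTJM",(P,B,T,J,M)): print(n,np.array(v))
d=lambda a,b:np.linalg.norm(a-b)
print([d(P[i],P[(i+1)%4]) for i in range(4)],d(*B),d(*T[:2]),d(*M))
yl=(P[0]-P[1]+P[3]-P[2])[:2]; yaw=np.arctan2(-yl[0],yl[1]); print("yaw",yaw, [np.arctan2(-(e)[0],e[1]) for e in(P[0]-P[1],P[3]-P[2],B[0]-B[1])])
ex=np.array([np.cos(yaw),np.sin(yaw)])
c=np.mean(P,0)[:2]; bm=np.mean(B,0)[:2]
print("plate centre",c,"bar",bm,"hinge from plate",c+ex*.064,"hinge from bar",bm+ex*.150, "lateral",(bm-c)@[-ex[1],ex[0]])
t=T[0]-T[1]; print("tw mid",(T[0]+T[1])/2,"yaw",np.arctan2(-t[0],t[1]))
s,p,R=st(); print(p,R)
for X in [list(B[0]),list(B[1]),T[0],T[1]]: print(proj("side",X))
E
```

```text
P [[ 0.5559  0.0698  0.094 ]
 [ 0.6141 -0.1439  0.094 ]
 [ 0.4914 -0.1756  0.094 ]
 [ 0.432   0.042   0.094 ]]
B [[ 0.43   -0.027   0.121 ]
 [ 0.457  -0.1254  0.121 ]]
T [[0.4531 0.3795 0.004 ]
 [0.476  0.2142 0.004 ]
 [0.4621 0.3098 0.004 ]]
J [[0.5662 0.3859 0.063 ]
 [0.5761 0.287  0.042 ]]
M [[ 0.3695 -0.1009  0.005 ]
 [ 0.3663 -0.2256  0.005 ]]
[np.float64(0.22142667820951936), np.float64(0.12664941488851794), np.float64(0.22558003639315985), np.float64(0.1269707842751457)] 0.10197724234244031 0.16679960839183822 0.124784482757438
yaw 0.2662603835923156 [np.float64(0.26581385903884447), np.float64(0.2666986867776288), np.float64(0.2674597059214856)]
plate centre [ 0.5233 -0.0519] bar [ 0.4435 -0.0762] hinge from plate [ 0.5851 -0.0351] hinge from bar [ 0.5882 -0.0367] lateral -0.0024095110793187903
tw mid [0.4646 0.2968 0.004 ] yaw 0.13751161731653894
[ 0.2372 -0.6046  0.2382] [[ 0.9309  0.3652 -0.0005]
 [ 0.3652 -0.9309  0.0018]
 [ 0.0002 -0.0019 -1.    ]]
[374.3314 205.2385]
[383.7653 187.2108]
[255.348  337.5374]
[298.048  288.1993]
```

```bash
python3 - <<'E'
import cv2
a=cv2.imread("pics/side0.png")
cv2.imwrite("pics/c3.png",cv2.resize(a[170:345,250:400],None,fx=3.4,fy=3.4,interpolation=cv2.INTER_CUBIC))
E
```

```text
(no output)
```

View pics/c3.png

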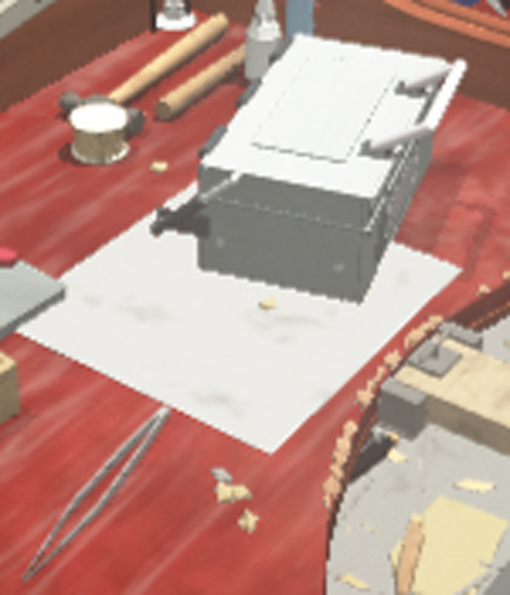

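The side view agrees: its bar ends and tweezers tips lie within about 3 px of the projections. Sizes match too (plate 0.223×0.127, bar 0.102, tweezers 0.167). I'll turn the tool so its y lies along the bin's x, then move over the bar.

```bash
python3 -m crank '[[[0,0,0,-10.5,1],[0,0,0,-10.5,1],[0,0,0,-10.5,1],[0,0,0,-10.5,1],[0,0,0,-10.5,1],[0,0,0,-10.5,1],[0,0,0,-10.5,1],[0,0,0,-10.4,1]]]' 40
python3 -m crank '[[[4.5,3.3,0,0,1],[4.5,3.3,0,0,1],[4.5,3.3,0,0,1],[4.5,3.3,0,0,1],[4.5,3.3,0,0,1],[4.5,3.3,0,0,1],[4.5,3.3,0,0,1],[4.5,3.3,0,0,1]]]'
cat >> h.py <<'E'
YAW=0.266; EX=np.array([np.cos(YAW),np.sin(YAW),0]); EY=np.array([-EX[1],EX[0],0])
HINGE=np.array([.5867,-.036,.091])
def togo(X,yaw=YAW):
    s,p,R=st(); a=np.arctan2(R[1,1],R[0,1])
    print("t",round(s["clock"],2),"p",p.round(4),"togo tool cm",(R.T@(np.asarray(X)-p)*100).round(2),"turn",round(np.degrees(a-yaw),2),"F",np.round(s["wrist_force"],1),"w",round(s["grip_width"],3),"q",np.round(s["joint_pos"],2),"tz",R[:,2].round(3))
E
python3 -c "
from h import *
togo([.4425,-.0755,.25])"
```

```text
clock: 1.1
tool_pos: [0.2372, -0.6048, 0.2386]
eef_rot: [-0.001, 0.604, 0.797, 0.0]
wrist_force: [-0.2, -0.0, -0.6]
grip_width: 0.997
clock: 2.1
tool_pos: [0.3969, -0.1863, 0.239]
eef_rot: [0.0, 0.607, 0.795, 0.0]
wrist_force: [0.9, -0.5, -0.5]
grip_width: 0.996
t 2.1 p [ 0.3969 -0.1863  0.239 ] togo tool cm [ 9.49  7.32 -1.1 ] turn 0.05 F [ 0.9 -0.5 -0.5] w 0.996 q [-0.56 -0.37  2.1   0.    1.41 -0.83] tz [ 0.  0. -1.]
```

```bash
python3 -m crank '[[[4.7,3.6,0,0,0.3],[4.8,3.7,0,0,0.3],[0,0,3,0,0.3],[0,0,3,0,0.3],[0,0,2,0,0.3],[0,0,0,0,0.3]]]'
python3 -c "
from h import *
togo([.4425,-.0755,.112])
a=get_image('top');b=get_image('side')
cv2.imwrite('pics/d1.png',np.hstack([cv2.resize(a[170:290,330:460],(390,360)),cv2.resize(b[120:240,310:440],(390,360))]))"
```

```text
clock: 2.85
tool_pos: [0.4406, -0.0767, 0.157]
eef_rot: [-0.002, 0.606, 0.795, -0.001]
wrist_force: [-0.1, 0.4, -0.4]
grip_width: 0.653
t 2.85 p [ 0.4406 -0.0767  0.157 ] togo tool cm [0.05 0.24 4.5 ] turn 0.09 F [-0.1  0.4 -0.4] w 0.653 q [-0.29 -0.28  2.17  0.    1.25 -0.56] tz [-0.005  0.001 -1.   ]
```

View pics/d1.png

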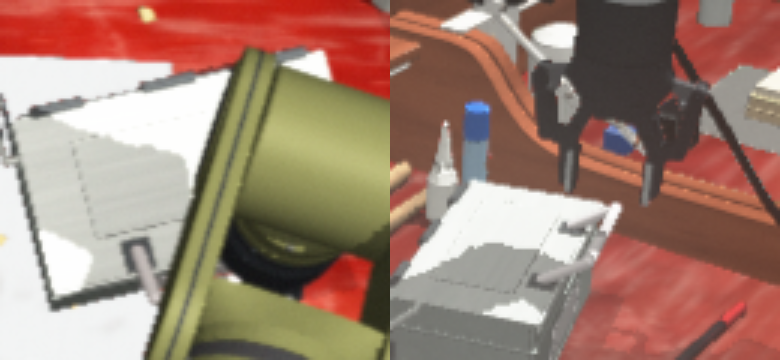

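Picture 6 (d1): in the side half, the fingertips (570,185) and (650,195) straddle the bar, whose middle is at about (590,240) just below them. Next: descend and close.

```bash
python3 -m crank '[[[0,0.1,2.5,0,0.3],[0,0.1,2,0,0.3],[0,0,0,0,0.3],[0,0,0,0,-1],[0,0,0,0,-1],[0,0,0,0,-1],[0,0,0,0,-1],[0,0,0,0,-1]]]' 40
python3 -c "
from h import *
togo([.4425,-.0755,.11])"
```

```text
clock: 3.95
tool_pos: [0.4419, -0.0778, 0.1157]
eef_rot: [-0.002, 0.606, 0.795, -0.003]
wrist_force: [-13.6, -2.8, 10.8]
grip_width: 0.101
t 3.95 p [ 0.4419 -0.0778  0.1157] togo tool cm [0.21 0.13 0.57] turn 0.13 F [-13.6  -2.8  10.8] w 0.101 q [-0.29 -0.22  2.2  -0.    1.17 -0.56] tz [-0.007 -0.003 -1.   ]
```

```bash
python3 -c "
import numpy as np
th=np.linspace(0,1.54,25)+.1974
d=15.3*np.c_[-np.diff(np.cos(th)),-np.diff(np.sin(th))]
print(d.round(2).tolist())"
```

```text
[[0.22, -0.96], [0.28, -0.94], [0.34, -0.92], [0.4, -0.9], [0.46, -0.87], [0.51, -0.84], [0.57, -0.8], [0.62, -0.76], [0.66, -0.72], [0.71, -0.68], [0.75, -0.63], [0.79, -0.58], [0.83, -0.53], [0.86, -0.48], [0.89, -0.42], [0.91, -0.36], [0.93, -0.3], [0.95, -0.24], [0.96, -0.18], [0.97, -0.12], [0.98, -0.06], [0.98, 0.01], [0.98, 0.07], [0.97, 0.13]]
```

```bash
python3 -m crank '[[[0,0.1,-0.96,0,-1],[0,0.28,-0.94,0,-1],[0,0.34,-0.92,0,-1],[0,0.4,-0.9,0,-1],[0,0.46,-0.87,0,-1],[0,0.51,-0.84,0,-1],[0,0.57,-0.8,0,-1],[0,0.62,-0.76,0,-1]]]' 50
python3 -c "
from h import *
s,p,R=st(); b=p+[0,0,.0053]-HINGE; print('bar xz',b@EX,b[2],np.hypot(b@EX,b[2]),'th',np.arctan2(b[2],-b@EX)-.1974, 'w',s['grip_width'])"
```

```text
clock: 4.95
tool_pos: [0.4717, -0.0695, 0.184]
eef_rot: [-0.004, 0.606, 0.795, -0.005]
wrist_force: [-15.1, -6.3, 6.9]
grip_width: 0.092
bar xz -0.11973002026489019 0.0983473711063797 0.1549434837486462 th 0.4902598434620894 w 0.092124837793322
```

```bash
python3 -m crank '[[[0,0.56,-0.8,0,-1],[0,0.66,-0.75,0,-1],[0,0.75,-0.63,0,-1],[0,0.79,-0.58,0,-1],[0,0.83,-0.53,0,-1],[0,0.86,-0.48,0,-1],[0,0.89,-0.42,0,-1],[0,0.91,-0.36,0,-1]]]'
python3 -c "
from h import *
s,p,R=st(); b=p+[0,0,.0053]-HINGE; print('bar xz',b@EX,b[2],np.hypot(b@EX,b[2]),'th',np.arctan2(b[2],-b@EX)-.1974, 'w',s['grip_width'])"
```

```text
clock: 5.95
tool_pos: [0.5355, -0.0518, 0.2329]
eef_rot: [-0.0, 0.606, 0.795, -0.001]
wrist_force: [-8.4, -0.1, 9.9]
grip_width: 0.089
bar xz -0.053535898339636456 0.1471810111328336 0.15661526888881294 th 1.0245321291850964 w 0.08944396423883992
```

```bash
python3 -m crank '[[[0,0.93,-0.4,0,-1],[0,0.95,-0.3,0,-1],[0,0.96,-0.2,0,-1],[0,0.97,-0.12,0,-1],[0,0.98,-0.06,0,-1],[0,0.98,0.0,0,-1],[0,0.98,0.05,0,-1],[0,0.9,0.1,0,-1]]]'
python3 -c "
from h import *
s,p,R=st(); b=p+[0,0,.0053]-HINGE; print('bar xz',b@EX,b[2],np.hypot(b@EX,b[2]),'th',np.arctan2(b[2],-b@EX)-.1974, 'w',s['grip_width'])
cv2.imwrite('pics/d2.png',get_image('side')[60:300,200:520])"
```

```text
clock: 6.95
tool_pos: [0.6106, -0.031, 0.2391]
eef_rot: [0.0, 0.607, 0.795, 0.0]
wrist_force: [-0.2, 1.7, 3.5]
grip_width: 0.088
bar xz 0.024339150783210896 0.1534082421740683 0.15532701963208287 th 1.5307409433251098 w 0.08756033363249931
```

View pics/d2.png

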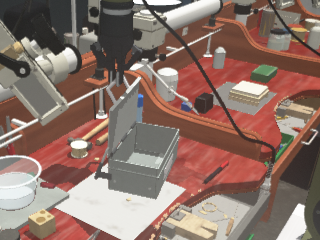

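Picture 7 (d2) shows the flap upright with the fingers on the bar at (118,75), and an empty open bin at (145,160). The estimated angle is 1.53. Next: release, rise and draw back.

```bash
python3 -m crank '[[[0,0,0,0,-0.3],[0,0,0,0,-0.3],[0,0,0,0,-0.3],[0,0,0,0,-0.3],[0,0,-2,0,-0.3],[0,0,-3,0,-0.3],[0,0,-2,0,-0.3],[0,-4,0,0,-0.3]]]'
python3 -m crank '[[[0,-6,0,0,-0.3],[0,-6,0,0,-0.3],[0,-6,0,0,-0.3],[0,0,0,0,-0.3]]]'
python3 -c "
from h import *
cv2.imwrite('pics/d3.png',get_image('side')[60:300,200:520])
togo([.4646,.2968,.10],.1375)"
```

```text
clock: 8.0
tool_pos: [0.5728, -0.042, 0.3127]
eef_rot: [0.002, 0.606, 0.795, 0.001]
wrist_force: [0.1, -0.3, 0.2]
grip_width: 0.349
clock: 8.5
tool_pos: [0.3951, -0.09, 0.3104]
eef_rot: [0.002, 0.608, 0.794, 0.0]
wrist_force: [0.4, 0.3, 0.6]
grip_width: 0.353
t 8.55 p [ 0.3966 -0.0898  0.3105] togo tool cm [35.56 16.64 21.03] turn 7.33 F [0.3 0.7 0.3] w 0.349 q [-0.35 -0.48  2.06  0.    1.56 -0.62] tz [ 0.003 -0.001 -1.   ]
```

View pics/d3.png

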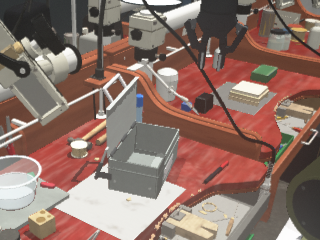

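Picture 8 (d3): the flap stands open by itself, its bar at (118,85), and the gripper is clear. Now to the tweezers.

```bash
python3 -m crank '[[[0,0,0,7.3,-0.1],[4.7,1.5,0,0,-0.1],[4.7,1.5,0,0,-0.1],[4.7,1.5,1,0,-0.1],[4.7,1.5,2,0,-0.1],[4.7,1.5,3,0,-0.1],[4.7,1.5,3,0,-0.1],[4.6,1.5,3,0,-0.1]]]'
python3 -m crank '[[[4.6,1.5,3,0,-0.1],[0,0,3,0,-0.1],[0,0,3,0,-0.1],[0,0,0,0,-0.1],[0,0,0,0,-0.1]]]'
python3 -c "
from h import *
togo([.4646,.2968,.011],.1375)
a=get_image('top');b=get_image('side')
cv2.imwrite('pics/d4.png',np.hstack([cv2.resize(a[190:290,180:280],(390,390)),cv2.resize(b[240:360,220:340],(390,390))]))"
```

```text
clock: 9.55
tool_pos: [0.4567, 0.2529, 0.1885]
eef_rot: [0.0, 0.655, 0.755, 0.0]
wrist_force: [0.4, -1.5, 0.0]
grip_width: 0.449
clock: 10.18
tool_pos: [0.4653, 0.2984, 0.1002]
eef_rot: [0.0, 0.656, 0.755, 0.001]
wrist_force: [0.5, 0.2, 1.4]
grip_width: 0.453
t 10.18 p [0.4653 0.2984 0.1002] togo tool cm [-0.16 -0.1   8.92] turn 0.16 F [0.5 0.2 1.4] w 0.453 q [0.47 0.04 1.99 0.   1.11 0.33] tz [ 0.001  0.001 -1.   ]
```

View pics/d4.png

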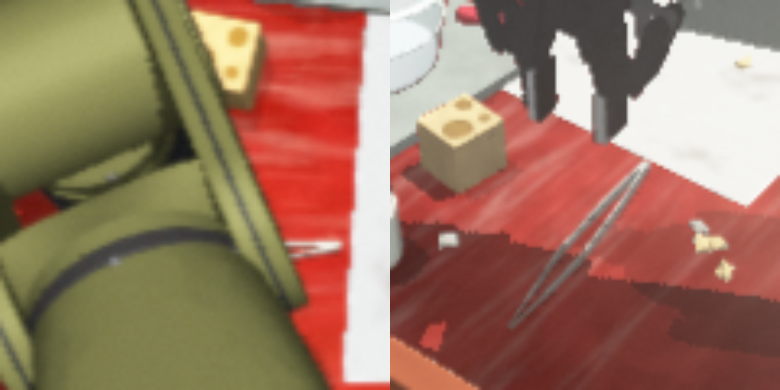

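Picture 9 (d4): the fingers point at the middle of the tweezers (575,250) and stay clear of the cube at (460,140). Next: descend and grip.

```bash
python3 -m crank '[[[-0.1,-0.1,3,0,-0.1],[0,0,3,0,-0.1],[0,0,2,0,-0.1],[0,0,0.9,0,-0.1],[0,0,0,0,-0.1],[0,0,0,0,-0.1]]]' 30
python3 -m crank '[[[0,0,0,0,-1],[0,0,0,0,-1],[0,0,0,0,-1],[0,0,0,0,-1],[0,0,0,0,-1],[0,0,0,0,-1]]]' 30
python3 -c "
from h import *
togo([.4646,.2968,.011],.1375)"
```

```text
clock: 11.02
tool_pos: [0.4644, 0.297, 0.0112]
eef_rot: [0.0, 0.656, 0.755, 0.001]
wrist_force: [-0.5, -0.0, -0.3]
grip_width: 0.451
clock: 11.78
tool_pos: [0.464, 0.2969, 0.0111]
eef_rot: [0.0, 0.656, 0.755, 0.001]
wrist_force: [-0.9, 0.1, 6.2]
grip_width: 0.157
t 11.78 p [0.464  0.2969 0.0111] togo tool cm [-0.01  0.06  0.01] turn 0.14 F [-0.9  0.1  6.2] w 0.157 q [0.47 0.16 2.03 0.   0.95 0.33] tz [ 0.001  0.001 -1.   ]
```

```bash
python3 -m crank '[[[0,0,-1,0,-1],[0,0,-2,0,-1],[0,0,-4,0,-1],[0,0,-5,0,-1],[0,0,-5,-3.6,-1],[0,0,-1,-3.6,-1],[0,0,0,0,-1]]]'
python3 -m crank '[[[-4,-2,0,0,-1],[-4.5,-2,0,0,-1],[-4.5,-1,0,0,-1],[-4.5,0,0,0,-1],[-4.5,0,0,0,-1],[-4.5,0,0,0,-1],[-4.5,0,0,0,-1],[-4,0.5,0,0,-1]]]'
python3 -m crank '[[[-0.4,0.5,0,0,-1],[0,0.5,0,0,-1],[0,0,0,0,-1]]]'
python3 -c "
from h import *
togo(HINGE-.0625*EX-[0,0,.071])
a=get_image('top');b=get_image('side')
cv2.imwrite('pics/d5.png',np.hstack([cv2.resize(a[140:300,300:480],(390,346)),cv2.resize(b[90:270,280:450],(368,346))]))"
```

```text
clock: 12.65
tool_pos: [0.4642, 0.2969, 0.1928]
eef_rot: [0.001, 0.608, 0.794, 0.002]
wrist_force: [-0.5, -0.2, -0.6]
grip_width: 0.154
clock: 13.65
tool_pos: [0.5111, -0.0545, 0.1888]
eef_rot: [-0.001, 0.608, 0.794, -0.0]
wrist_force: [0.2, -0.2, -0.2]
grip_width: 0.161
clock: 14.02
tool_pos: [0.5223, -0.0532, 0.1895]
eef_rot: [-0.001, 0.607, 0.795, -0.0]
wrist_force: [-0.2, 0.1, -0.1]
grip_width: 0.158
t 14.03 p [ 0.5223 -0.0532  0.1895] togo tool cm [-0.05  0.43 16.95] turn 0.04 F [-0.2  0.1 -0.1] w 0.158 q [-0.2  -0.12  1.98  0.    1.28 -0.47] tz [-0.001  0.001 -1.   ]
```

View pics/d5.png

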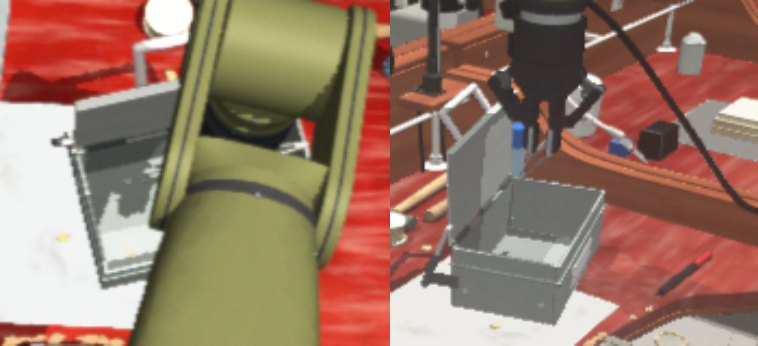

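Picture 10 (d5): the gripper is over the open bin (inside at (550,240) in the side half) and the flap is open. The grip width has not changed, so the tweezers are held. I'll lower until the gripper's knuckles are just above the rim, then release.

```bash
python3 -m crank '[[[0,0.1,3,0,-1],[0,0.1,3,0,-1],[0,0,3,0,-1],[0,0,3,0,-1],[0,0,2,0,-1],[0,0,1.1,0,-1],[0,0,0,0,-1],[0,0,0,0,-1]]]'
python3 -m crank '[[[0,0,0,0,-0.5],[0,0,0,0,-0.4],[0,0,0,0,-0.4],[0,0,0,0,-0.4]]]'
python3 -m crank '[[[0,0,-3,0,-0.4],[0,0,-4,0,-0.4],[0,0,-5,0,-0.4],[0,0,-5,0,-0.4],[0,-4,-4,0,-0.4],[0,-6,-4,0,-0.4],[0,-6,-2,0,-0.4],[0,0,0,0,-0.4]]]'
python3 -c "
from h import *
togo(HINGE+.034*EX+[0,0,.22])
a=get_image('top');b=get_image('side')
cv2.imwrite('pics/d6.png',np.hstack([cv2.resize(a[140:300,300:480],(390,346)),cv2.resize(b[90:270,280:450],(368,346))]))"
```

```text
clock: 15.12
tool_pos: [0.5253, -0.0538, 0.0401]
eef_rot: [0.001, 0.607, 0.795, 0.0]
wrist_force: [-1.5, 0.6, -0.2]
grip_width: 0.161
clock: 15.62
tool_pos: [0.5236, -0.0539, 0.0394]
eef_rot: [-0.001, 0.607, 0.795, -0.001]
wrist_force: [-7.3, -0.1, 2.1]
grip_width: 0.299
clock: 16.62
tool_pos: [0.3777, -0.0944, 0.3079]
eef_rot: [0.005, 0.608, 0.794, 0.001]
wrist_force: [-0.3, -0.4, 0.2]
grip_width: 0.301
t 16.62 p [ 0.3777 -0.0944  0.3079] togo tool cm [ 0.21 25.1  -0.1 ] turn -0.18 F [-0.3 -0.4  0.2] w 0.301 q [-0.38 -0.54  2.1  -0.    1.57 -0.65] tz [ 0.01  -0.004 -1.   ]
```

View pics/d6.png

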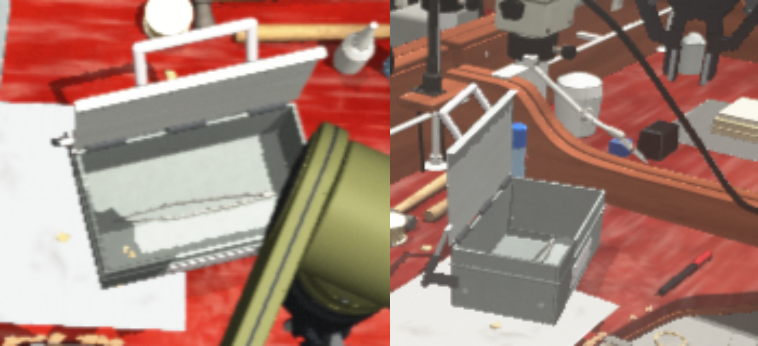

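Picture 11 (d6): the tweezers lie on the bin floor, (130,215)–(270,195) in the top half. The flap is upright, its bar from (142,48) to (250,27). I'll check the bar's position before regrasping.

```bash
python3 -c "
from h import *
e=[ray('top',(u*180/390+300,v*160/346+140),.241) for u,v in((142,48),(250,27))]
print(e,np.mean(e,0)); togo([.621,-.028,.315])
th=np.linspace(1.6,0,33)+.1974
d=15.3*np.c_[-np.diff(np.cos(th)),-np.diff(np.sin(th))]
print(d.round(2).tolist())"
```

```text
[array([0.60546349, 0.01962458, 0.241     ]), array([ 0.6286083 , -0.07246289,  0.241     ])] [ 0.61703589 -0.02641916  0.241     ]
t 16.73 p [ 0.3787 -0.0937  0.3046] togo tool cm [-0.   25.11 -0.96] turn -0.07 F [-0.9  0.4  0.3] w 0.304 q [-0.38 -0.53  2.1   0.    1.57 -0.65] tz [ 0.004 -0.001 -1.   ]
[[-0.75, -0.15], [-0.76, -0.12], [-0.76, -0.08], [-0.76, -0.04], [-0.76, -0.0], [-0.76, 0.04], [-0.76, 0.08], [-0.76, 0.11], [-0.75, 0.15], [-0.74, 0.19], [-0.73, 0.22], [-0.72, 0.26], [-0.71, 0.3], [-0.69, 0.33], [-0.67, 0.37], [-0.65, 0.4], [-0.63, 0.43], [-0.61, 0.46], [-0.59, 0.49], [-0.56, 0.52], [-0.53, 0.55], [-0.51, 0.57], [-0.48, 0.6], [-0.45, 0.62], [-0.41, 0.64], [-0.38, 0.66], [-0.35, 0.68], [-0.31, 0.7], [-0.28, 0.71], [-0.24, 0.73], [-0.21, 0.74], [-0.17, 0.75]]
```

```bash
python3 -m crank '[[[0,5,0,0,0.1],[0,6,0,0,0.1],[0,6,0,0,0.1],[0,5,0,0,0.1],[0,2.9,0,0,0.1],[0,0,0,0,0.1],[0,0,1.5,0,0.1],[0,0,0,0,0.1]]]'
python3 -c "
from h import *
togo([.619,-.028,.2385])"
```

```text
clock: 17.73
tool_pos: [0.6172, -0.0281, 0.2855]
eef_rot: [-0.002, 0.607, 0.794, -0.001]
wrist_force: [0.2, 0.4, 0.0]
grip_width: 0.552
t 17.73 p [ 0.6172 -0.0281  0.2855] togo tool cm [-0.05  0.19  4.7 ] turn -0.04 F [0.2 0.4 0. ] w 0.552 q [-0.13  0.03  1.67 -0.    1.44 -0.4 ] tz [-0.005  0.001 -1.   ]
```

```bash
python3 -m crank '[[[0,0,2,0,0.1],[0,0.1,2,0,0.1],[0,0,0.7,0,0.1],[0,0,0,0,0.1]]]' 50
python3 -m crank '[[[0,0,0,0,-0.3],[0,0,0,0,-1],[0,0,0,0,-1],[0,0,0,0,-1],[0,0,0,0,-1],[0,0,0,0,-1]]]' 50
python3 -c "
from h import *
togo([.619,-.028,.2385])
cv2.imwrite('pics/d7.png',cv2.resize(get_image('side')[60:240,250:450],None,fx=3,fy=3))"
```

```text
clock: 18.23
tool_pos: [0.6192, -0.0279, 0.2402]
eef_rot: [-0.001, 0.607, 0.794, -0.0]
wrist_force: [-0.5, -0.2, -0.1]
grip_width: 0.549
clock: 18.98
tool_pos: [0.6194, -0.0281, 0.2426]
eef_rot: [-0.0, 0.607, 0.795, -0.0]
wrist_force: [-5.3, -0.0, 5.5]
grip_width: 0.088
t 18.98 p [ 0.6194 -0.0281  0.2426] togo tool cm [ 0.02 -0.03  0.41] turn -0.02 F [-5.3 -0.   5.5] w 0.088 q [-0.13  0.06  1.72 -0.    1.37 -0.4 ] tz [-0.001 -0.001 -1.   ]
```

View pics/d7.png

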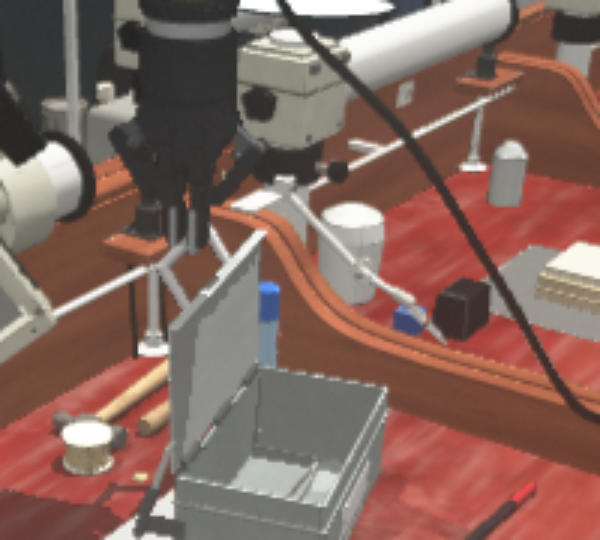

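Picture 12 (d7): the fingers hold the bar at (185,240) and the tweezers are in the bin. The grip width of 0.088 matches the first grasp. Next: ease the flap down.

```bash
cat > an.py <<'E'
from h import *
s,p,R=st(); b=p+[0,0,.0035]-HINGE; th=np.arctan2(b[2],-b@EX)-.1974; F=np.array(s["wrist_force"])
f=np.array([F@EX,F[2]]); r=np.array([b@EX,b[2]]); r/=np.hypot(*r)
print("t",s["clock"],"bar xz",b@EX,b[2],"r",np.hypot(b@EX,b[2]),"th",th,"Frad",f@r,"Ftan_open",f@[r[1],-r[0]],"w",s["grip_width"])
E
python3 -m crank '[[[0,-0.75,-0.15,0,-1],[0,-0.76,-0.12,0,-1],[0,-0.76,-0.08,0,-1],[0,-0.76,-0.04,0,-1],[0,-0.76,0,0,-1],[0,-0.76,0.04,0,-1],[0,-0.76,0.08,0,-1],[0,-0.76,0.11,0,-1]]]'
python3 an.py
```

```text
clock: 20.02
tool_pos: [0.5607, -0.0445, 0.244]
eef_rot: [0.001, 0.607, 0.794, -0.0]
wrist_force: [1.3, -1.6, 6.7]
grip_width: 0.085
t 20.025 bar xz -0.027357709774810335 0.15653710133026805 r 0.15890974915657427 th 1.2003755667409515 Frad 6.451491568520711 Ftan_open 1.9554357224377228 w 0.08544162416331108
```

```bash
python3 -m crank '[[[0,-0.75,0.13,0,-1],[0,-0.74,0.17,0,-1],[0,-0.73,0.22,0,-1],[0,-0.72,0.26,0,-1],[0,-0.71,0.3,0,-1],[0,-0.69,0.33,0,-1],[0,-0.67,0.37,0,-1],[0,-0.65,0.4,0,-1]]]'
python3 an.py
```

```text
clock: 21.02
tool_pos: [0.5053, -0.0594, 0.2204]
eef_rot: [-0.0, 0.607, 0.795, -0.001]
wrist_force: [0.3, -5.9, 3.0]
grip_width: 0.089
t 21.025 bar xz -0.0846549765615063 0.13285868590219413 r 0.15753696542807677 th 0.8060858419552528 Frad 3.2335832806975775 Ftan_open 0.5225437425191696 w 0.08932918074104514
```

```bash
python3 -m crank '[[[0,-0.63,0.43,0,-1],[0,-0.61,0.46,0,-1],[0,-0.59,0.49,0,-1],[0,-0.56,0.52,0,-1],[0,-0.53,0.55,0,-1],[0,-0.51,0.57,0,-1],[0,-0.48,0.6,0,-1],[0,-0.45,0.62,0,-1]]]'
python3 an.py
```

```text
clock: 22.02
tool_pos: [0.4631, -0.0713, 0.1771]
eef_rot: [-0.0, 0.607, 0.794, -0.002]
wrist_force: [2.7, -8.2, -2.4]
grip_width: 0.086
t 22.025 bar xz -0.12851824750451904 0.08958947903762848 r 0.1566627418880012 th 0.4113739065633012 Frad -1.733893691973316 Ftan_open -1.6597183757037068 w 0.08600708609519325
```

```bash
python3 -m crank '[[[-0.1,-0.41,0.64,0,-1],[-0.1,-0.38,0.66,0,-1],[0,-0.35,0.68,0,-1],[0,-0.31,0.7,0,-1],[0,-0.28,0.71,0,-1],[0,-0.24,0.73,0,-1],[0,-0.21,0.74,0,-1],[0,-0.1,0.5,0,-1]]]'
python3 an.py
```

```text
clock: 23.02
tool_pos: [0.442, -0.0776, 0.1241]
eef_rot: [-0.001, 0.607, 0.795, -0.0]
wrist_force: [-3.7, 2.6, -2.0]
grip_width: 0.082
t 23.025 bar xz -0.15054364334228598 0.03661975069406159 r 0.15493351700540664 th 0.041215761080943325 Frad 2.361446923021473 Ftan_open -2.6518601041674454 w 0.08163969367232081
```

Near shut and no seat contact yet. I'll go down in small steps until the force shows it is seated.

```bash
python3 -m crank '[[[0,-0.05,0.25,0,-1],[0,-0.05,0.2,0,-1],[0,0,0.1,0,-1],[0,0,0,0,-1]]]'; python3 an.py
python3 -m crank '[[[0,0,0.15,0,-1],[0,0,0,0,-1],[0,0,0,0,-1]]]'; python3 an.py
```

```text
clock: 23.52
tool_pos: [0.4419, -0.0777, 0.1228]
eef_rot: [-0.001, 0.607, 0.795, -0.0]
wrist_force: [-14.3, 6.8, 17.9]
grip_width: 0.088
t 23.525 bar xz -0.15065604522567935 0.03531463516590419 r 0.15473967629519864 th 0.03284868487564546 Frad 15.82032643050795 Ftan_open 14.721020178465887 w 0.08812180932069338
clock: 23.9
tool_pos: [0.442, -0.0777, 0.1227]
eef_rot: [-0.002, 0.607, 0.795, -0.0]
wrist_force: [-19.1, 7.4, 26.9]
grip_width: 0.091
t 23.9 bar xz -0.15058444148098377 0.03523187546490614 r 0.1546510881465581 th 0.03243333529043391 Frad 22.172200927723484 Ftan_open 22.421937862914877 w 0.09081739582884057
```

The height holds at 0.1227 while the force rises, so the flap is seated. My 12 pictures are used up, so while still holding I'll check numerically against the initial image.

```bash
python3 -m crank '[[[0,0,-0.2,0,-1],[0,0,0,0,-1]]]'; python3 - <<'E'
from h import *
exec(open('an.py').read().split('\n',1)[1])
a=cv2.imread('pics/side0.png'); g=get_image('side'); cv2.imwrite('pics/e1.png',g)
A,B=[cv2.Canny(x[180:260,305:385],60,150) for x in(a,g)]
for dy in range(-3,4):
    print(dy,[int((np.roll(B,(dy,dx),(0,1))&A>0).sum()) for dx in range(-3,4)],(A>0).sum())
print(np.abs(a.astype(int)-g)[190:250,310:365].mean())
E
```

```text
clock: 24.15
tool_pos: [0.4419, -0.0777, 0.1228]
eef_rot: [-0.001, 0.607, 0.795, 0.0]
wrist_force: [-12.5, 6.6, 14.6]
grip_width: 0.093
t 24.15 bar xz -0.1506788742427986 0.03533607419371537 r 0.154766796447109 th 0.03294989013950028 Frad 13.430737333044094 Ftan_open 11.885860322564378 w 0.09269058482034512
-3 [160, 172, 175, 164, 195, 221, 186] 903
-2 [177, 163, 137, 154, 249, 222, 199] 903
-1 [247, 193, 158, 292, 325, 203, 146] 903
0 [196, 217, 377, 654, 369, 225, 195] 903
1 [153, 211, 314, 277, 147, 203, 265] 903
2 [212, 247, 247, 161, 151, 169, 178] 903
3 [208, 216, 185, 167, 184, 176, 163] 903
22.803232323232322
```

The edges match the shut image at zero shift. Next: release, retreat, and compare all objects with the start images.

```bash
python3 -m crank '[[[0,0,0,0,-0.6],[0,0,0,0,0],[0,0,0,0,0],[0,0,0,0,0],[0,0,-1,0,0],[0,0,-3,0,0],[0,0,-4,0,0],[0,0,-5,0,0]]]'
python3 -m crank '[[[-5,0,-2,0,0],[-6,0,0,0,0],[-6,0,0,0,0],[-6,0,0,0,0],[-6,0,0,0,0],[-6,0,0,0,0],[0,0,0,0,0],[0,0,0,0,0]]]'
python3 - <<'E'
from h import *
togo([.44,-.08,.3])
for n in("side","top"):
    a=cv2.imread(f'pics/{n}0.png'); g=get_image(n); cv2.imwrite(f'pics/f_{n}.png',g)
    d=np.abs(a.astype(int)-g).max(2)
    W={"top":dict(bin=(315,180,460,275),jar=(175,190,207,222),cube=(220,190,252,222),marker=(405,300,472,318),tweez=(188,248,270,268)),
       "side":dict(bin=(305,178,388,260),jar=(195,285,226,328),cube=(226,265,256,300),marker=(398,222,428,245),tweez=(255,288,300,342))}[n]
    for k,(x0,y0,x1,y1) in W.items():
        A,B=[cv2.Canny(x[y0:y1,x0:x1],60,150)>0 for x in(a,g)]
        r={(dx,dy):int((np.roll(B,(dy,dx),(0,1))&A).sum()) for dx in range(-3,4) for dy in range(-3,4)}
        m=max(r,key=r.get); print(n,k,"best shift",m,r[m],A.sum(),B.sum(),"changed",(d[y0:y1,x0:x1]>40).mean().round(3))
E
```

```text
clock: 25.2
tool_pos: [0.4415, -0.0781, 0.2513]
eef_rot: [-0.001, 0.607, 0.794, -0.0]
wrist_force: [0.5, 0.3, 0.3]
grip_width: 0.494
clock: 26.2
tool_pos: [0.5338, -0.4159, 0.2703]
eef_rot: [-0.0, 0.607, 0.794, 0.0]
wrist_force: [0.0, -0.6, 0.7]
grip_width: 0.498
t 26.2 p [ 0.5338 -0.4159  0.2703] togo tool cm [34.88 -0.25 -2.95] turn -0.04 F [ 0.  -0.6  0.7] w 0.498 q [-0.74  0.17  1.55  0.    1.42 -1.01] tz [-0.     0.001 -1.   ]
side bin best shift (0, 0) 783 969 1006 changed 0.166
side jar best shift (0, 0) 239 240 242 changed 0.0
side cube best shift (0, 0) 209 223 213 changed 0.0
side marker best shift (0, 0) 111 130 124 changed 0.013
side tweez best shift (0, 0) 118 304 163 changed 0.104
top bin best shift (0, 0) 950 1220 1382 changed 0.242
top jar best shift (0, 0) 172 179 173 changed 0.0
top cube best shift (0, 0) 231 236 245 changed 0.0
top marker best shift (0, 0) 205 217 222 changed 0.0
top tweez best shift (0, 0) 157 398 301 changed 0.177
```

```bash
python3 -c "
from station import *
print(job_done())"
```

```text
the job is handed in; nothing more can be done
None
```

The spoilt tweezers are in the sharps bin with the flap shut over them, and the job was handed in at about 26 s of the 72 s allowed.

- **Opening:** I lifted the flap by its bar to about 1.53 rad and let go. A picture then showed it standing open by itself.
- **Tweezers:** I gripped them at the middle, lowered them into the bin and let go about 2.5 cm above its floor. A picture showed them lying on the floor of the bin.
- **Closing:** I took the bar again and eased the flap down at about 0.4 rad/s, gripping it all the way. I let go only once pushing further raised the force without moving the bar.

**Last checks:** the flap's edges match the shut start image at zero shift in both cameras. The jar, brass cube and marker also show zero shift. The gripper is clear, with wrist force near zero.

**What disagreed or was not seen:**
- The angle estimate from the arm still read 0.03 rad at the seat. I put that down to a few mm of hinge and grip offset.
- In the final images 17–24% of the bin area differs from the start, which I take to be the arm's shadow and did not look into. My 12 pictures were used up, so these last checks are numeric only.

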